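Find the full tin by heft

ROBOT

A 7-joint arm with a two-finger parallel gripper is mounted at the origin on the work surface. World frame = base frame: x ahead of the robot, y to its left, z up, the work surface at z = 0. Lengths are in m, angles in rad, forces in N, time in s.
With the tool pointing down it reaches from about 0.425 to 0.95 m from the base axis. Payload 4.7 kg.
Tool frame: the origin (TCP) lies on the centre line of the jaws, within the pads' length; the fingertips stand robot.nose_length ahead of it and the grasp point (between the pads) lies 8 mm behind it (robot.nose_length is the distance from the TCP to the fingertips, in m); z points along the fingers, y is the line along which they close (so a half turn about z gives the same grasp; the last joint's range is limited). The gripper opens to 85 mm and grips with 20 to 120 N. Pads are 22 mm wide; open, the fingers measure 114 mm over their backs; the gripper's body (76 mm by 85 mm) begins 54 mm behind the grasp point. The pads swing forward as they close: fully open they stand 13 mm farther back than shut.
Start: joints at [1.116, 0.469, -0.049, 1.532, 0.024, 1.141, -0.082], TCP at [0.279, -0.615, 0.242] pointing down, gripper open.
Joint ranges: [-2.59, 2.59], [-0.33, 1.99], [-1.39, 1.29], [0.1, 2.45], [-1.04, 4.18], [0.21, 1.99], [-2.66, 2.66]. Speed limits (rad/s): [2.57, 2.57, 3.14, 3.14, 3.14, 3.14, 3.14].

INTERFACE

Orientations are given as [roll, pitch, yaw] about the fixed x, y, z axes, in that order (R = Rz(yaw) Ry(pitch) Rx(roll)).
In Python, from plant import robot gives the robot as it stands. Calls block until the motion is done:
- robot.goto(position, orientation): joint-space move of the TCP to a pose.
- robot.move_straight(position, vel=0.15, attitude=None, contact_N=None): straight line of the TCP; attitude=None keeps the orientation; vel is the mean speed in m/s. With contact_N (N) it stops when the force on the tool has changed by that much, and returns True; else False.
- robot.move_joints(angles): joint-space move.
- robot.grip(opening, strength=None): opening from 0.0 (shut) to 1.0 (fully open); strength is the grip in N (None keeps the last); returns when the fingers have stopped.
- robot.sleep(seconds).
- robot.inverse_kinematics(position, orientation): joint angles nearest the present ones, or None.
- robot.sense(): the state.
- robot.grab_frame(name): name is "side" or "top" or "wrist"; returns a dict with "image" (384x512x3 uint8, red, green, blue), "range_z" (384x512 float32, m along the optical axis (not along the pixel's ray), 0 where there is no reading), "fx", "fy", "cx", "cy" (pixels), "R" (3x3) and "t" (3): a world point X has camera coordinates R X + t. Camera axes: x right, y down, z forward; pixel columns grow to the right and rows downward; lengths in m; the calibration is good to about 2 mm. A picture is of the moment at which its call begins.
A pose or a line that the arm cannot do raises robot.IKError and nothing moves.
- robot.close_job(): hands the job in; it is judged then, once.
The state is a dict: "t": time; "joint_pos": joint angles; "joint_velocities": joint speeds; "effort": joint torques, N m; "tcp_pos": TCP position; "tcp_rot": TCP orientation; "wrist_force": force on the tool from outside, world axes, zero at the start; "torque": the same for the moment, N m; "opening": opening from 0.0 (shut) to 1.0 (fully open); "gripper_force": force on a finger pad.
Only numpy, scipy, OpenCV 4.12 (cv2) and the standard library are available. Lean on these libraries where they do the work, as an engineer would, in place of code of your own. Each camera call takes 0.05 s, during which the arm holds its last target. There are 200 camera calls.

TASK

Take the match box off the middle tin and leave it balanced on the domed lid of the dish. Then heft the three look-alike tins one after another, going from the robot's left to its right: lift each clear of the table, feel its weight, and stand it upright back on the table before the next. Finish holding the heaviest of the three upright and still in the gripper, 20 cm or more above the table (the program ends while holding it), with the other two standing on the table, the match box still balanced on the dome, and the other things left where they were.

Things in the scene. Friction and masses are not known exactly. Their poses are not given: they have to be found in the camera images.
- tin_left: Closed brass tin, one of three look-alikes: upright cylinder 60 mm wide, 85 mm tall, flat fixed lid. Origin: centre of underside, z up. The tin farthest to the robot's left (+y). Hidden weight 0.13 to 0.52 kg; the heaviest is over 0.38 kg and at least 0.13 kg more than either other; which one varies. Grip it with 20 to 30 N.
- tin_middle: Closed brass tin, one of three look-alikes: upright cylinder 60 mm wide, 85 mm tall, flat fixed lid. Origin: centre of underside, z up. The tin in the middle of the row; at the start the match box lies on its lid. Hidden weight 0.13 to 0.52 kg; the heaviest is over 0.38 kg and at least 0.13 kg more than either other; which one varies. Grip it with 20 to 30 N.
- tin_right: Closed brass tin, one of three look-alikes: upright cylinder 60 mm wide, 85 mm tall, flat fixed lid. Origin: centre of underside, z up. The tin farthest to the robot's right (-y). Hidden weight 0.13 to 0.52 kg; the heaviest is over 0.38 kg and at least 0.13 kg more than either other; which one varies. Grip it with 20 to 30 N.
- matchbox: Cardboard match box 66 mm long (its x) by 38 mm wide (its y) by 18 mm thick, 25 g, lying flat; dark striking strips on its long sides; a pinch of 8 N across the width holds it. Origin: centre of its underside, z up.
- dish: Fixed round dish 128 mm across with a closed dome-shaped flap lid (part of a sphere of 62 mm radius, top 90 mm above the table), hinge pin at the far (+x) side, small thumb tab at the near (-x) side. It neither moves nor opens. Origin: centre of the underside.
- dish_top (a point): The topmost point of the dome, 90 mm above the table, where the match box has to balance.
- table: Round cast-aluminium table, top at z = 0. Its origin is the centre of the top.
- pot: Bystander: white citronella pot with screw cover, 94 mm across, 79 mm tall. Origin: centre of the underside.
- lamp: Bystander: glass hurricane lamp, 110 mm across the foot, 200 mm tall. Origin: centre of the underside.
- lighter_stand: Bystander: steel stand with a lighter, 72 mm across, 106 mm tall. Origin: centre of the underside.
- trivet: Bystander: flat bamboo fan trivet, about 130 by 110 mm, 11 mm thick.
- cup: Bystander: white cup without handle, 64 mm across, 55 mm tall. Origin: centre of the underside.
- spoon: Bystander: teaspoon 130 mm long, lying to the right of the right tin.
Not all that is in view belongs to the job. Leave any red look-alike of the tin_right alone. What is shaped like the tin_left but blue is not meant.

How it is judged:
On the way, in this order (a step that is already met when the one before it is completed fails the run):
1. the match box rests on the dome, let go and still, while all three tins stand on the table (horizontal distance between matchbox and dish_top below 0.02 m and height (world z) of matchbox above 0.08 m and angle between matchbox's own z axis and vertical below 0.35 rad and contact force between matchbox and dish above 0.05 N and contact force between matchbox and the arm below 0.02 N and contact force between matchbox and the fingers below 0.02 N and linear speed of matchbox below 0.03 m/s and height (world z) of each of tin_left, tin_middle, tin_right below 0.006 m and angle between each of tin_left, tin_middle, tin_right's own z axis and vertical below 0.1 rad), for 0.5 s.
2. the left tin is lifted clear of the table in the gripper (height (world z) of tin_left above 0.02 m and contact force between tin_left and the fingers above 1 N and contact force between tin_left and table below 0.05 N), for 0.2 s.
3. the left tin stands on the table again and the middle tin is lifted (height (world z) of tin_left below 0.006 m and angle between tin_left's own z axis and vertical below 0.1 rad and height (world z) of tin_middle above 0.02 m and contact force between tin_middle and the fingers above 1 N and contact force between tin_middle and table below 0.05 N), for 0.2 s.
4. the middle tin stands on the table again and the right tin is lifted (height (world z) of each of tin_left, tin_middle below 0.006 m and angle between each of tin_left, tin_middle's own z axis and vertical below 0.1 rad and height (world z) of tin_right above 0.02 m and contact force between tin_right and the fingers above 1 N and contact force between tin_right and table below 0.05 N), for 0.2 s.
At the end, for the whole second after the job is handed in: The heaviest tin is held still in the fingers, within 0.3 rad of upright, underside over 0.15 m up, resting on nothing; the other two stand untouched on the table; the match box lies still on the dome within 20 mm of its top, tilted under 0.35 rad, touched by nothing else (horizontal distance between matchbox and dish_top below 0.02 m and height (world z) of matchbox above 0.08 m and angle between matchbox's own z axis and vertical below 0.35 rad and contact force between matchbox and dish above 0.05 N and contact force between matchbox and the arm below 0.02 N and contact force between matchbox and the fingers below 0.02 N and linear speed of matchbox below 0.03 m/s and (((height (world z) of tin_left above 0.15 m and contact force between tin_left and the fingers above 1 N and contact force between tin_left and table below 0.05 N) and angle between tin_left's own z axis and vertical below 0.3 rad and linear speed of tin_left below 0.05 m/s and contact force between tin_left and dish below 0.05 N and contact force between tin_left and lamp below 0.05 N and contact force between tin_left and matchbox below 0.05 N and contact force between tin_left and pot below 0.05 N and contact force between tin_left and cup below 0.05 N and ((height (world z) of tin_middle below 0.006 m and angle between tin_middle's own z axis and vertical below 0.1 rad) and contact force between tin_middle and table between 0.5 and 3.2 N and contact force between tin_middle and the fingers below 0.05 N) and ((height (world z) of tin_right below 0.006 m and angle between tin_right's own z axis and vertical below 0.1 rad) and contact force between tin_right and table between 0.5 and 3.2 N and contact force between tin_right and the fingers below 0.05 N)) or ((height (world z) of tin_middle above 0.15 m and contact force between tin_middle and the fingers above 1 N and contact force between tin_middle and table below 0.05 N) and angle between tin_middle's own z axis and vertical below 0.3 rad and linear speed of tin_middle below 0.05 m/s and contact force between tin_middle and dish below 0.05 N and contact force between tin_middle and lamp below 0.05 N and contact force between tin_middle and matchbox below 0.05 N and contact force between tin_middle and pot below 0.05 N and contact force between tin_middle and cup below 0.05 N and ((height (world z) of tin_left below 0.006 m and angle between tin_left's own z axis and vertical below 0.1 rad) and contact force between tin_left and table between 0.5 and 3.2 N and contact force between tin_left and the fingers below 0.05 N) and ((height (world z) of tin_right below 0.006 m and angle between tin_right's own z axis and vertical below 0.1 rad) and contact force between tin_right and table between 0.5 and 3.2 N and contact force between tin_right and the fingers below 0.05 N)) or ((height (world z) of tin_right above 0.15 m and contact force between tin_right and the fingers above 1 N and contact force between tin_right and table below 0.05 N) and angle between tin_right's own z axis and vertical below 0.3 rad and linear speed of tin_right below 0.05 m/s and contact force between tin_right and dish below 0.05 N and contact force between tin_right and lamp below 0.05 N and contact force between tin_right and matchbox below 0.05 N and contact force between tin_right and pot below 0.05 N and contact force between tin_right and cup below 0.05 N and ((height (world z) of tin_left below 0.006 m and angle between tin_left's own z axis and vertical below 0.1 rad) and contact force between tin_left and table between 0.5 and 3.2 N and contact force between tin_left and the fingers below 0.05 N) and ((height (world z) of tin_middle below 0.006 m and angle between tin_middle's own z axis and vertical below 0.1 rad) and contact force between tin_middle and table between 0.5 and 3.2 N and contact force between tin_middle and the fingers below 0.05 N)))); the arm keeps its last pose, push and grip.
It fails at once if a tin is lifted while the match box is not on the dome (height (world z) of any of tin_left, tin_middle, tin_right above 0.015 m and (horizontal distance between matchbox and dish_top above 0.03 m or height (world z) of matchbox below 0.07 m)).
It fails at once if a tin is knocked over (angle between any of tin_left, tin_middle, tin_right's own z axis and vertical above 0.7 rad).
It fails at once if a bystander is moved by more than 30 mm (distance of any of pot, lamp, lighter_stand, trivet, cup, spoon from where it was at the start of the episode above 0.03 m).
It also fails if it takes over 72 s, if anything falls off the work surface, if the arm or the gripper's body presses on something with over 40 N, if the wrist force passes 120 N, or if a joint passes its speed limit or range.

## Working session

There is one attempt and no reset: what is moved stays moved. The work goes in short steps, each a Python script; the robot and the scene stay as the last script left them, time stands still between calls to the robot, and variables do not carry over. Pictures are saved under pics/ and viewed, at most 10 in all, crops included, and the job is handed in when it is done.

```bash
ls; mkdir -p pics; python3 - <<'E'
from plant import robot
import cv2,numpy as np
for n in ("top","side"):
    f=robot.grab_frame(n); cv2.imwrite(f"pics/{n}0.png",cv2.cvtColor(f["image"],cv2.COLOR_RGB2BGR)); np.savez(f"{n}0.npz",**f)
    print(n,f["fx"],f["cx"],f["cy"],f["R"],f["t"],(f["range_z"]>0).mean())
s=robot.sense(); print(s["tcp_rot"],s["tcp_pos"],s["wrist_force"],robot.nose_length,s["t"])
E
```

```text
pics
top 428.06470631522285 261.16314526881877 199.27585472593 [[ 0.00247781 -0.99994386  0.01030225]
 [-0.99637249 -0.00334505 -0.08503334]
 [ 0.08506303 -0.01005418 -0.99632484]] [-0.03408151  0.60377598  1.42955145] 0.99603271484375
side 436.1759443201128 246.87278282312292 204.49057232432918 [[-0.99213161 -0.12416224 -0.01608099]
 [-0.05078826  0.51653391 -0.85475919]
 [ 0.11443519 -0.84721689 -0.51877561]] [0.57509388 0.10786359 1.26983452] 0.995819091796875
[-3.13982283e+00  6.24609070e-05  4.25860768e-01] [ 0.27862044 -0.6142581   0.24137622] [-0.20679269 -1.04774001 -0.56174949] 0.011 0.1
```

View pics/top0.png

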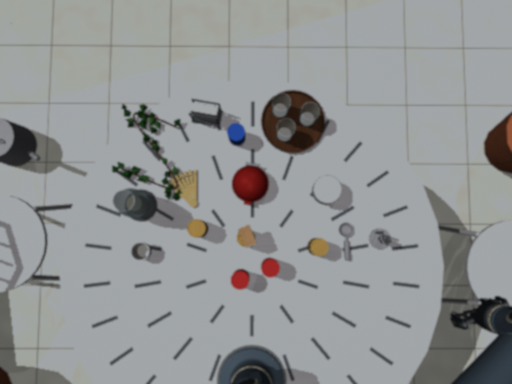

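View pics/side0.png

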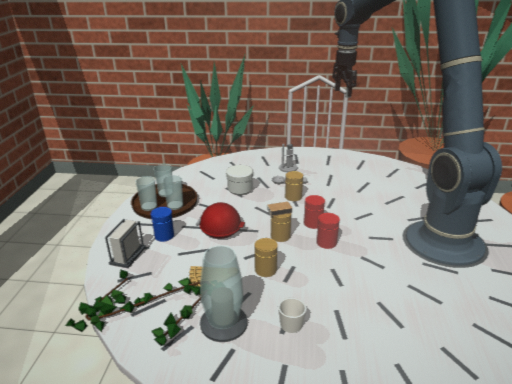

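The top view shows the brass tins at (198,229), (246,236) with the match box on top, and (319,247). The red dome is at (250,183). Look-alikes to avoid are the red tins at (240,279) and (270,267) and the blue tin at (236,133). The side view has the same tins at (266,257), (281,222) and (294,186), with the dome at (221,219).

```bash
cat > h.py <<'E'
import numpy as np,cv2
def world(f,mask):
    v,u=np.nonzero(mask&(f["range_z"]>0)); z=f["range_z"][v,u]
    c=np.stack([(u-f["cx"])/f["fx"]*z,(v-f["cy"])/f["fy"]*z,z],1)
    return (c-f["t"])@f["R"]
def hue(f,lo,hi,s=90,v=50):
    h=cv2.cvtColor(np.ascontiguousarray(f["image"]),cv2.COLOR_RGB2HSV); return cv2.inRange(h,(lo,s,v),(hi,255,255))>0
def blobs(m,amin=40):
    n,l,st,c=cv2.connectedComponentsWithStats(m.astype(np.uint8)); return [(l==i,c[i],st[i]) for i in range(1,n) if st[i,4]>=amin]
def ray_plane(f,u,v,z):
    d=f["R"].T@np.array([(u-f["cx"])/f["fx"],(v-f["cy"])/f["fy"],1]); o=-f["R"].T@f["t"]
    return o+d*(z-o[2])/d[2]
E
python3 - <<'E'
from h import *
for n in("top","side"):
    f=dict(np.load(n+"0.npz")); 
    for name,m in(("tan",hue(f,8,28)),("red",hue(f,0,5,120)|hue(f,172,180,120))):
        for b,c,st in blobs(m):
            P=world(f,b); 
            if abs(P[:,1]).mean()>.6 or P[:,2].mean()<-.05 or P[:,0].mean()<.3: continue
            zt=np.percentile(P[:,2],95); Q=P[P[:,2]>zt-.008]
            (cx,cy),r=cv2.minEnclosingCircle(Q[:,:2].astype(np.float32))
            print(n,name,c.round(),st[4],"ztop",zt.round(3),"c",round(cx,3),round(cy,3),"r",round(r,3),"mean",Q.mean(0).round(3))
    m=world(f,np.ones((384,512),bool))
    if n=="top":
        s=(m[:,2]>.03)&(abs(m[:,1])<.5)&(m[:,0]>.38)&(m[:,0]<1.0)
        H=np.zeros((384,512));v,u=np.nonzero(f["range_z"]>0);H[v[s],u[s]]=1
        for b,c,st in blobs(H>0,20):
            P=world(f,b);print("obj",c.round(),P.min(0).round(3),P.max(0).round(3))
E
```

```text
top tan [299. 100.] 212 ztop 0.011 c 0.968 -0.17 r 0.05 mean [ 0.958 -0.164  0.006]
top tan [276. 132.] 502 ztop 0.011 c 0.859 -0.117 r 0.097 mean [ 0.844 -0.082  0.007]
top tan [310. 132.] 183 ztop 0.011 c 0.846 -0.194 r 0.047 mean [ 0.84  -0.202  0.007]
top tan [187. 187.] 542 ztop 0.013 c 0.644 0.22 r 0.063 mean [0.646 0.226 0.009]
top tan [197. 228.] 264 ztop 0.089 c 0.506 0.176 r 0.03 mean [0.505 0.177 0.085]
top tan [246. 237.] 250 ztop 0.107 c 0.48 0.014 r 0.031 mean [0.479 0.014 0.103]
top tan [318. 247.] 271 ztop 0.088 c 0.445 -0.218 r 0.029 mean [ 0.444 -0.219  0.084]
top red [249. 183.] 906 ztop 0.089 c 0.659 0.005 r 0.041 mean [0.657 0.005 0.085]
top red [270. 267.] 250 ztop 0.088 c 0.378 -0.061 r 0.029 mean [ 0.378 -0.062  0.084]
top red [240. 279.] 258 ztop 0.089 c 0.341 0.036 r 0.028 mean [0.34  0.036 0.084]
obj [281. 103.] [ 0.887 -0.126  0.03 ] [ 0.95  -0.066  0.117]
obj [205. 110.] [0.863 0.106 0.03 ] [0.93  0.208 0.098]
obj [310. 112.] [ 0.857 -0.221  0.031] [ 0.919 -0.161  0.111]
obj [286. 128.] [ 0.802 -0.142  0.031] [ 0.866 -0.082  0.111]
obj [236. 133.] [0.792 
[... 825 characters left out ...]
ean [ 0.82  -0.222  0.012]
side tan [186. 205.] 120 ztop 0.017 c 0.803 -0.117 r 0.074 mean [ 0.788 -0.108  0.015]
side tan [139. 207.] 141 ztop 0.016 c 0.941 -0.071 r 0.059 mean [ 0.934 -0.053  0.014]
side tan [279. 206.] 137 ztop 0.105 c 0.481 0.019 r 0.034 mean [0.481 0.018 0.102]
side tan [271. 245.] 1188 ztop 0.085 c 0.484 0.116 r 0.101 mean [0.498 0.149 0.083]
side tan [195. 276.] 199 ztop 0.015 c 0.666 0.298 r 0.105 mean [0.681 0.256 0.022]
side tan [111. 313.] 49 ztop 0.017 c 0.852 0.391 r 0.029 mean [0.852 0.393 0.014]
side red [321. 220.] 1041 ztop 0.085 c 0.36 -0.009 r 0.084 mean [0.359 0.    0.083]
side red [220. 220.] 1096 ztop 0.087 c 0.659 0.014 r 0.037 mean [0.658 0.018 0.085]
```

```bash
python3 - <<'E'
from plant import robot
from h import *
pi=np.pi
def save(n,p):
    f=robot.grab_frame("wrist"); np.savez(n+".npz",**f); cv2.imwrite(f"pics/{n}.png",cv2.cvtColor(f["image"],cv2.COLOR_RGB2BGR)); return f
robot.goto([.47,.012,.30],[pi,0,0]); f=save("w1",0)
print("cam",-f["R"].T@f["t"])
robot.goto([.60,.01,.30],[pi,0,0]); f2=save("w2",0)
for f in(f,f2):
    P=world(f,np.ones((384,512),bool))
    S=P[(np.hypot(P[:,0]-.657,P[:,1]-.006)<.045)&(P[:,2]>.06)]
    A=np.c_[2*S,np.ones(len(S))];x=np.linalg.lstsq(A,(S**2).sum(1),rcond=None)[0] if len(S)>50 else None
    print("dome",len(S),x, x is not None and np.sqrt(x[3]+x[:3]@x[:3]))
    v,u=np.nonzero(f["range_z"]>0)
    s=(abs(P[:,0]-.48)<.06)&(abs(P[:,1]-.014)<.06)&(P[:,2]>.093)
    if s.sum()>50:
        T=P[s];print("box top",np.median(T[:,2]),cv2.minAreaRect((T[:,:2]*1000).astype(np.float32)),T.mean(0))
    s=(abs(P[:,0]-.48)<.06)&(abs(P[:,1]-.014)<.06)&(P[:,2]>.079)&(P[:,2]<.089)
    if s.sum()>50: print("lid z",np.median(P[s,2]))
print(robot.sense()["wrist_force"],robot.sense()["t"])
E
```

```text
cam [0.53590786 0.01247781 0.4311729 ]
dome 1542 [ 0.65823714  0.008605    0.03145997 -0.43096274] 0.058113403087646384
box top 0.36390267122293807 ((481.63531494140625, 16.64624786376953), (69.82280731201172, 120.73097229003906), 12.414900779724121) [0.48156066 0.01474029 0.34183603]
lid z 0.08443618856164246
dome 10514 [ 0.65132572  0.00535723  0.22996269 -0.45381179] 0.15272505878679687
box top 0.10254675368762789 ((481.3972473144531, 16.556991577148438), (67.11434173583984, 38.76603698730469), 21.714323043823242) [0.48426648 0.01668032 0.10216301]
lid z 0.0844148167226457
[ 0.59402896 -0.43640499  0.51792464] 3.125
```

View pics/w1.png

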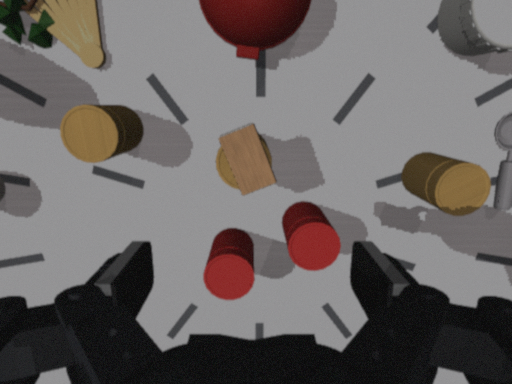

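The wrist view shows the match box at (247,158) on the middle tin. The left tin is at (100,132), the right tin at (445,185), the dome at (255,10), and the red decoys at (230,265) and (310,237), which I'll leave alone. That makes the choice clear. I'll refit the dome, then pick.

```bash
python3 - <<'E'
from plant import robot
from h import *
pi=np.pi
for n in("w2","top0"):
    f=dict(np.load(n+".npz")); m=hue(f,0,5,120)|hue(f,172,180,120)
    S=world(f,m); S=S[(np.hypot(S[:,0]-.657,S[:,1]-.006)<.05)&(S[:,2]>.05)&(S[:,2]<.1)]
    x=np.linalg.lstsq(np.c_[2*S,np.ones(len(S))],(S**2).sum(1),rcond=None)[0]; r=np.sqrt(x[3]+x[:3]@x[:3]); print(n,len(S),x[:3],r,"top",x[2]+r)
robot.grip(.75,20)
o=[pi,0,.379]
robot.goto([.4814,.0166,.20],o)
robot.move_straight([.4814,.0166,.100],.08,contact_N=6) and print("CONTACT")
print(robot.sense()["tcp_pos"],robot.sense()["wrist_force"])
robot.grip(0,20); s=robot.sense(); print(s["opening"],s["gripper_force"],s["tcp_pos"],s["tcp_rot"])
robot.move_straight([.4814,.0166,.20],.06)
f=robot.grab_frame("side"); np.savez("s2.npz",**f); cv2.imwrite("pics/s2.png",cv2.cvtColor(cv2.resize(f["image"][100:300,150:400],None,fx=3,fy=3),cv2.COLOR_RGB2BGR))
s=robot.sense();print(s["opening"],s["t"])
E
```

```text
w2 6847 [0.65984414 0.00881648 0.02852679] 0.06123270034835876 top 0.08975949054016619
top0 707 [0.65787106 0.00522203 0.03509391] 0.0557572360098447 top 0.0908511505897215
[0.48183123 0.01667819 0.10048161] [ 0.37913357 -0.81043541  0.66397917]
0.43578696929005734 20.552617013454437 [0.4818202  0.01664144 0.10047423] [ 3.14110234e+00 -9.52730980e-04  3.78954125e-01]
0.43986690062404216 7.75
```

View pics/s2.png

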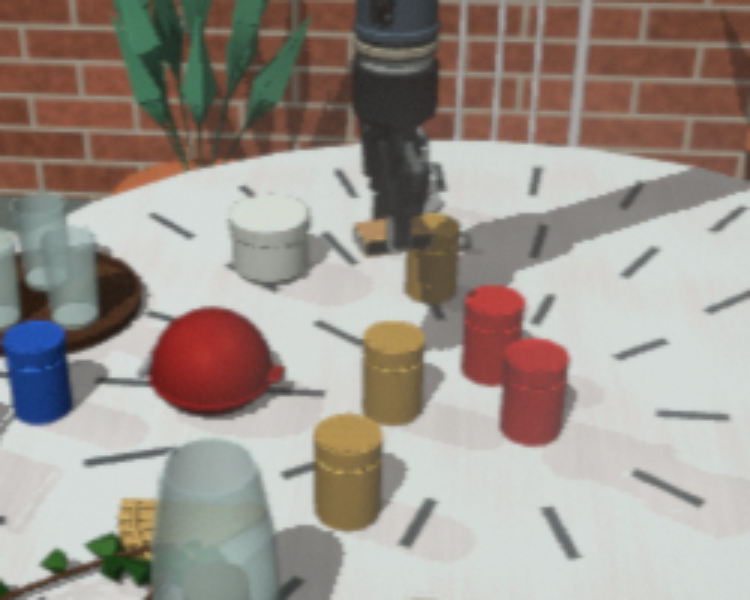

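The box is held at crop (390,235) and all three tins are still standing. Next I place it on the dome.

```bash
python3 - <<'E'
from plant import robot
from h import *
pi=np.pi; x,y=.659,.0075
robot.goto([x,y,.20],[pi,0,.379])
robot.move_straight([x,y,.112],.08)
robot.sleep(.3); print(robot.sense()["wrist_force"])
print(robot.move_straight([x,y,.1045],.015,contact_N=1.5)); s=robot.sense(); print(s["tcp_pos"],s["wrist_force"])
robot.grip(.6,20); robot.sleep(.2)
robot.move_straight([x,y,.20],.08)
robot.goto([.60,.01,.30],[pi,0,0])
f=robot.grab_frame("wrist"); g=robot.grab_frame("side")
P=world(f,np.ones((384,512),bool)); s=(np.hypot(P[:,0]-x,P[:,1]-y)<.045)&(P[:,2]>.098)&(P[:,2]<.125)
T=P[s]; print(cv2.minAreaRect((T[:,:2]*1000).astype(np.float32)),T.mean(0)); A=np.linalg.lstsq(np.c_[T[:,:2],np.ones(len(T))],T[:,2],rcond=None)[0]; print("slope",A)
cv2.imwrite("pics/p3.png",cv2.cvtColor(np.hstack([cv2.resize(g["image"][130:270,180:320],(400,400)),cv2.resize(f["image"],(400,400))]),cv2.COLOR_RGB2BGR)); print(robot.sense()["t"])
E
```

```text
[ 0.22432625  0.25506728 -0.68264823]
True
[0.65894617 0.00747574 0.10542304] [0.14055502 0.72910347 3.79173453]
((657.5160522460938, 8.383068084716797), (66.14482116699219, 38.6414794921875), 21.720577239990234) [0.65856356 0.00866376 0.10760015]
slope [0.03287076 0.00709794 0.08589117]
12.9583
```

View pics/p3.png

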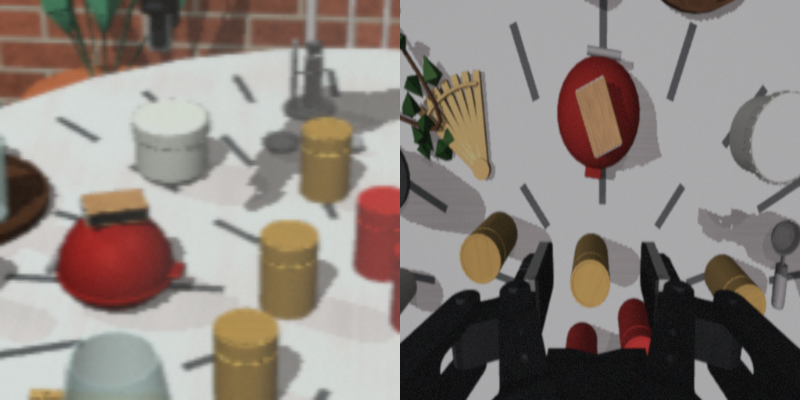

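The box lies flat on the dome in both views: crop (115,207) in the side view and (598,117) in the wrist view. Next I refine the tin centres and heft them.

```bash
cat > heft.py <<'E'
from plant import robot
from h import *
pi=np.pi; O=[pi,0,0]; G=.045
def lid(f,p):
    P=world(f,hue(f,8,28)); T=P[(np.hypot(P[:,0]-p[0],P[:,1]-p[1])<.045)&(P[:,2]>.080)&(P[:,2]<.09)]
    c,r=cv2.minEnclosingCircle(T[:,:2].astype(np.float32)); return np.array(c),r,np.median(T[:,2])
def fz():
    robot.sleep(.15); return np.mean([(robot.sleep(.03),robot.sense()["wrist_force"][2])[1] for _ in range(8)])
def lift(c,h=.06):
    robot.grip(1.,25); robot.goto([*c,.19],O); robot.move_straight([*c,G+h],.15); b=fz()
    if robot.move_straight([*c,G],.1,contact_N=8): print("CONTACT",robot.sense()["tcp_pos"])
    robot.grip(0,25); print("open",robot.sense()["opening"])
    robot.move_straight([*c,G+h],.08); w=b-fz(); s=robot.sense(); print("weight",w,"open",s["opening"],"t",s["t"]); return w
def put(c):
    robot.move_straight([*c,G+.008],.1); 
    print("touch",robot.move_straight([*c,G-.002],.02,contact_N=2.5),robot.sense()["tcp_pos"][2])
    robot.grip(1.); robot.sleep(.1); robot.move_straight([*c,.19],.15)
E
python3 - <<'E'
from heft import *
robot.goto([.44,.01,.30],O); f=robot.grab_frame("wrist")
C={}
for n,p in dict(left=(.506,.1765),middle=(.481,.014),right=(.4455,-.218)).items():
    C[n],r,z=lid(f,p); print(n,C[n],r,z)
np.savez("tins.npz",**C)
c=C["left"]
if abs(c-[.506,.1765]).max()<.008:
    lift(c); put(c); print(robot.sense()["t"])
    f=robot.grab_frame("side"); P=world(f,hue(f,8,28)); T=P[np.hypot(P[:,0]-c[0],P[:,1]-c[1])<.05]; print("ztop side",np.percentile(T[:,2],95))
E
```

```text
left [0.50651568 0.18205306] 0.030482567846775055 0.08420134801824065
middle [0.47642392 0.02113775] 0.02964433655142784 0.0841659186988141
right [ 0.44631556 -0.2165052 ] 0.030683476477861404 0.08411591778601951
open 0.6985683350023808
weight 2.457338373719895 open 0.6946283533297795 t 18.5583
touch True 0.04583444809394476
21.25
ztop side 0.08547245370648658
```

```bash
python3 - <<'E'
from heft import *
C=np.load("tins.npz")
for n in("middle","right"):
    c=C[n]; lift(c)
    if n=="middle": put(c)
f=robot.grab_frame("side"); np.savez("s4.npz",**f); cv2.imwrite("pics/s4.png",cv2.cvtColor(cv2.resize(f["image"][100:300,150:400],None,fx=3,fy=3),cv2.COLOR_RGB2BGR))
E
```

```text
open 0.6930188495178315
weight 1.5522840434931986 open 0.6950420584506024 t 25.7667
touch True 0.04558537128157171
open 0.6903970906289016
weight 4.536361339230062 open 0.6996655611647693 t 33.1833
```

View pics/s4.png

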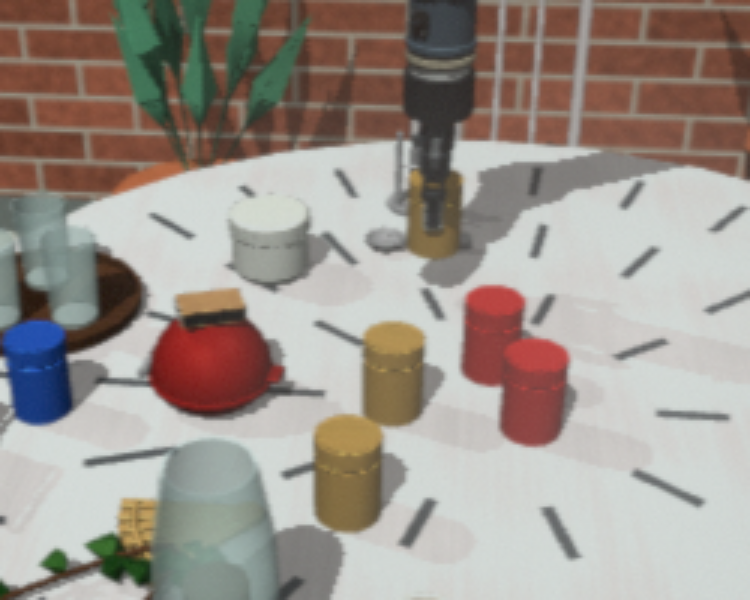

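The right tin is the heaviest at about 4.5 N, against 2.5 N (left) and 1.6 N (middle). The picture shows it held upright at (435,213), the other two standing at (393,372) and (348,470), and the box on the dome at (210,308). Next I raise the right tin to the final height.

```bash
python3 - <<'E'
from heft import *
c=np.load("tins.npz")["right"]
robot.move_straight([*c,.285],.08); robot.sleep(.5); s=robot.sense(); print(s["tcp_pos"],s["opening"],s["gripper_force"],s["t"])
f=robot.grab_frame("side"); P=world(f,hue(f,8,28)); T=P[(np.hypot(P[:,0]-c[0],P[:,1]-c[1])<.05)&(P[:,2]>.1)]; print("tin z",np.percentile(T[:,2],[3,97]))
cv2.imwrite("pics/s5.png",cv2.cvtColor(cv2.resize(f["image"][50:300,150:400],(600,600)),cv2.COLOR_RGB2BGR))
E
```

```text
[ 0.44632941 -0.21651197  0.28501362] 0.7003804668660257 28.52121870357209 36.1333
tin z [0.24128645 0.41506081]
```

View pics/s5.png

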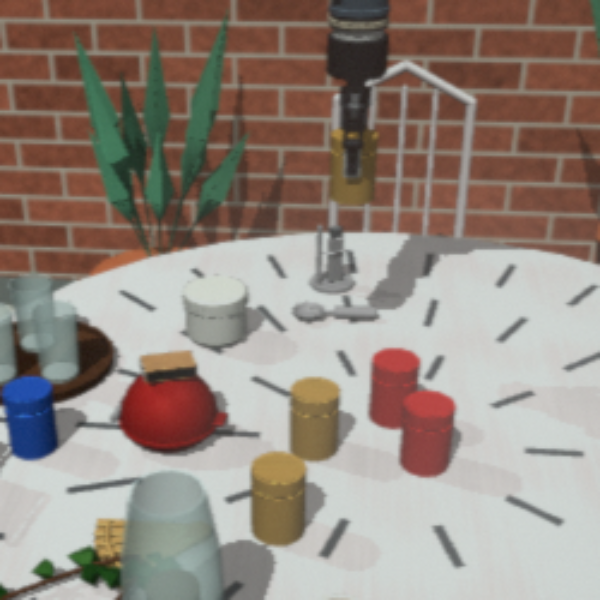

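The tin hangs upright at (353,165), its underside about 0.24 m up. The other two stand at (315,420) and (278,498), and the box is on the dome at (168,366). I'm handing the job in.

```bash
python3 -c "
from plant import robot
print(robot.close_job())"
```

```text
the job is handed in; nothing more can be done
None
```

I handed the job in, with no verdict returned: the right tin was heaviest (about 0.46 kg, against 0.25 left and 0.16 middle) and is held upright about 24 cm up, the other two stand on the table, the match box is balanced on the dome, and in the last picture nothing else looks moved.

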